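# Stack the jar tray on the jar rack

## Task

Pick up the white jar tray by its orange handle and stack it on the blue jar rack so that all four lugs under it are fully home in the rack's corner sockets, then let go. The rack stands with some play in its shelf pan, so feel for the sockets with a light touch: the jars are glass, so no hard knocks, no forcing, no dropping, keep the tray level and its two jars in place, and leave everything else on the counter alone.

Things in the scene. Friction and masses are not known exactly. Their poses are not given: they have to be found in the camera images.
- tray: White jar tray, loose, 250 (x) x 180 (y) mm, 0.45 to 0.85 kg with its two jars. Origin: tray's middle, level with the lower ends of its four lugs, on which it stands; z up. Flat underside at z = 14 mm, inner floor 18 mm, wall tops 60 mm. It may be stacked either way round (half a turn is the same).
- tray_grip (a point): Centre of the tray's orange bar handle, 130 mm above the tray's origin. The bar runs along the tray's x over its middle: 112 mm long, 16 mm thick (y), 24 mm tall (z = 118 to 142 mm over the origin), on two posts at x = +-50 mm.
- tray_lug (a point): Lower end of one of the tray's four orange lugs, at x = +103, y = +68 mm from the tray's origin; the others are at x = +-103, y = +-68 mm. Each is round, 16 mm in diameter and 14 mm long, its lowest 2 mm tapering to 14 mm.
- pan: Grey shelf pan, fixed to the counter, 276 (x) x 206 (y) mm, lip 16 mm high. Origin: centre of its underside; z up. The blue jar rack stands in it, square to it (same axes), but with its middle anywhere up to 10 mm from the pan's origin along x and also along y: this offset is not measured. About 12 N of sideways push slides the rack.
- rack_level (a point): Point 110 mm above the pan's origin, level with the flat tops of the blue rack's four posts (fixed to the pan: does not follow the rack). Posts are 38 mm square; each top has a 20 x 20 mm socket, 18 mm deep, no lead-in, centred at x = +-103, y = +-68 mm from the rack's middle. Rack: 244 x 174 mm, 2.8 kg, four jars in it.
- home_level (a point): Point 96 mm above the pan's origin (fixed to the pan): the height of the tray's origin when it is stacked, its underside resting on the post tops and all lugs 14 mm deep in the sockets. More than 60 N between tray and rack is a hard knock.
- jam_jar: Dark red jam jar, 66 mm in diameter, 72 mm high, standing loose in a cell of the tray. Origin: centre of its underside.
- pickle_jar: Green pickle jar, 66 mm in diameter, 72 mm high, standing loose in the tray's opposite cell. Origin: centre of its underside.
- sauce_jar: Bystander: tall red sauce jar, 86 mm in diameter, 125 mm high. Origin: centre of its underside.
- honey_jar: Bystander: golden honey jar, 68 mm in diameter, 85 mm high. Origin: centre of its underside.
- can: Bystander: steel can with a green label, 74 mm in diameter, 110 mm high. Origin: centre of its underside.
- oil: Bystander: amber oil bottle, 72 mm in diameter, 210 mm high. Origin: centre of its underside.
- bowl: Bystander: white bowl, 140 mm wide, 60 mm high. Origin: centre of its underside.
Not all that is in view belongs to the job. Leave any purple look-alike of the pickle_jar alone.

How it is judged:
By the outcome, as a careful person would: the job done as asked, in the order asked, and still so for the second after the job is handed in, with the robot touching nothing.
It also fails if it takes over 64 s, if anything falls off the work surface, if the arm or the gripper's body presses on something with over 40 N, if the wrist force passes 120 N, or if a joint passes its speed limit or range.

## Robot

A 6-joint arm with a two-finger parallel gripper is mounted at the origin on the work surface. World frame = base frame: x ahead of the robot, y to its left, z up, the work surface at z = 0. Lengths are in m, angles in rad, forces in N, time in s.
With the tool pointing down it reaches from about 0.3 to 0.775 m from the base axis. Payload 14.6 kg.
Tool frame: the origin (TCP) lies at the very end of the fingers, on their centre line; the grasp point (between the pads) lies 19 mm behind it (bot.pinch_z is the distance from the TCP to the grasp point, in m); z points along the fingers, y is the line along which they close (so a half turn about z gives the same grasp; the last joint's range is limited). The gripper opens to 85 mm and grips with 20 to 120 N. Pads are 22 mm wide; open, the fingers measure 114 mm over their backs; the gripper's body (76 mm by 85 mm) begins 54 mm behind the grasp point. The pads swing forward as they close: fully open they stand 13 mm farther back than shut.
Start: joints at [-1.416, 0.3, 1.521, -0, 1.321, -0.067], TCP at [0.121, -0.537, 0.231] pointing down, gripper open.
Joint ranges: [-3.03, 3.03], [-0.79, 2.21], [0.23, 2.52], [-1.04, 4.18], [0, 3.07], [-2.55, 2.55]. Speed limits (rad/s): [2.22, 2.22, 2.57, 3.14, 3.14, 3.14].

## Interface

Orientations are given as a rotation vector (axis times angle).
In Python, from workcell import status, viewer, order, bot gives the robot as it stands. The module is installed in compiled form; this text tells all that it offers.
- The arm moves only by the tool apply_moves, never from a script. Its argument "motion" is a list of rows, each an object with "travel": the shift along the tool's x, y, z scaled (see below), a list of three; "turn": the turn about the tool's z scaled (see below); "gripper": the opening, from -1 (shut) to 1 (fully open). A call has 1 to 8 rows; each row shifts and turns the commanded pose from where the row before left it, along the tool's axes as they then stand; what a row does not reach is not made up. The controller multiplies each number of a shift by 0.25 m and each number of a turn by pi/4 rad. A row lasts 1/10 s, in which the tool goes at most 50 mm and 8.59 degrees, less where a joint would pass 70% of its speed; a pose out of reach is approached as far as the arm can. A call with a number of a shift or a turn outside -1 to 1 is refused whole. A call with a gripper value outside its range is refused whole. The fingers move at their own pace and stop on an object; "squeeze" is the grip in N (left out, the last holds). Time passes only in rows, so rows that do not move let the fingers close. It gives the time, the measured TCP pose, the force, the opening and the grip force at its end, in the units of the state.
- status.observe(): the state, without advancing time (a new reading comes with each control period).
- viewer.capture(name): name is "scene" or "side" or "wrist"; returns the picture (384x512x3 uint8, blue, green, red); there is no depth.
- viewer.camera_info(name): a dict with "fx", "fy", "cx", "cy" (pixels), "extrinsics" (4x4, takes a point from camera to world coordinates); the wrist camera has in their place "T_tool_cam" (4x4, takes a point from camera to tool coordinates, whose origin is the TCP and whose axes are the flange's). Camera axes: x right, y down, z forward; pixel columns grow to the right and rows downward; lengths in m; the calibration is good to about 2 mm. A picture is of the moment at which its call begins: read the wrist's pose just before it. camera_info takes no time and is no camera call.
- order.finish_job(): hands the job in; it is judged then, once.
The state is a dict: "clock": time; "joints": joint angles; "joint_velocities": joint speeds; "tau": joint torques, N m; "tool_pos": TCP position; "tool_rot": TCP orientation; "wrist_force": force on the tool from outside, world axes, zero at the start; "moment": the same for the moment, N m; "finger_gap": finger opening in m; "grip_force": force on a finger pad.
Only numpy, scipy, OpenCV 4.12 (cv2) and the standard library are available. Lean on these libraries where they do the work, as an engineer would, in place of code of your own. Each camera call takes 0.05 s, during which the arm holds its last target. There are 200 camera calls.

## Working session

There is one attempt and no reset: what is moved stays moved. The work goes in short steps, Python scripts to look and compute and a tool call to move; the robot and the scene stay as the last step left them, time stands still between calls to the robot, and variables do not carry over. Pictures are saved under pics/ and viewed, at most 10 in all, crops included, and the job is handed in when it is done.

Besides the shell and the picture viewer there is one more tool, called after ">>>" as name(argument=value, ...) on one line, values as JSON. apply_moves: Moves the arm, as the interface text tells. Shifts and turns lie within -1 to 1; 1 stands for 0.25 m of shift or pi/4 rad of turn. Its arguments: {"type":"object","properties":{"motion":{"type":"array"},"squeeze":{"type":"number"}},"required":["motion"]}

```bash
mkdir -p pics
cat > h.py <<'E'
import numpy as np,cv2
from scipy.spatial.transform import Rotation as R
from workcell import status,viewer,order,bot
def cam(n,s=None):
    i=viewer.camera_info(n)
    if n=="wrist":
        s=s or status.observe();T=np.eye(4);T[:3,:3]=R.from_rotvec(s["tool_rot"]).as_matrix();T[:3,3]=s["tool_pos"];E=T@np.array(i["T_tool_cam"])
    else: E=np.array(i["extrinsics"])
    return i,E
def ray(c,px,z):
    i,E=c;d=E[:3,:3]@np.array([(px[0]-i["cx"])/i["fx"],(px[1]-i["cy"])/i["fy"],1]);o=E[:3,3]
    return o+d*(z-o[2])/d[2]
def proj(c,p):
    i,E=c;q=E[:3,:3].T@(np.array(p)-E[:3,3]);return np.array([i["fx"]*q[0]/q[2]+i["cx"],i["fy"]*q[1]/q[2]+i["cy"]])
E
python3 - <<'E'
from h import *
s=status.observe();print(s)
a=viewer.capture("scene");b=viewer.capture("side");w=viewer.capture("wrist")
cv2.imwrite("pics/scene.png",a);cv2.imwrite("pics/side.png",b);cv2.imwrite("pics/wrist.png",w)
for n in("scene","side","wrist"):
    i,E=cam(n,s);print(n,i["fx"],E.round(3).tolist())
print(np.array(viewer.camera_info("wrist")["T_tool_cam"]).round(3).tolist(),bot.pinch_z)
E
```

```text
{'clock': 0.0, 'joints': array([-1.41556958e+00,  3.00482704e-01,  1.52156133e+00,  8.16008621e-08,
        1.32071511e+00, -6.66043477e-02]), 'joint_velocities': array([-0.00038824,  0.00053626,  0.00171148,  0.00116589,  0.0003512 ,
       -0.00019967]), 'tau': array([ 1.92939908e-03, -5.43503881e+01, -3.61788976e+01,  7.12065415e-06,
        4.06074483e-03,  1.95598204e-05]), 'tool_pos': array([ 0.12096825, -0.53629727,  0.23072331]), 'tool_rot': array([-3.12112993e+00, -3.47608426e-01,  8.10116134e-05]), 'wrist_force': array([-0.29229554,  0.72526255,  0.06361186]), 'moment': array([ 0.01610714,  0.05164812, -0.01257821]), 'grip_force': 0.0, 'finger_gap': 0.08544029490763867}
scene 356.74055895798404 [[-0.79, 0.424, -0.443, 1.099], [0.613, 0.558, -0.559, 0.675], [0.01, -0.713, -0.701, 0.936], [0.0, 0.0, 0.0, 1.0]]
side 472.5853131251163 [[0.902, -0.334, 0.273, 0.103], [-0.432, -0.7, 0.569, -0.997], [0.001, -0.631, -0.776, 1.494], [0.0, 0.0, 0.0, 1.0]]
wrist 291.5940151883747 [[0.219, -0.936, -0.276, 0.191], [-0.976, -0.211, -0.061, -0.521], [-0.001, 0.283, -0.959, 0.374], [0.0, 0.0, 0.0, 1.0]]
[[-0.001, -0.959, -0.283, 0.072], [1.0, -0.001, -0.0, 0.0], [-0.0, -0.283, 0.959, -0.144], [0.0, 0.0, 0.0, 1.0]] 0.0187
```

View pics/scene.png

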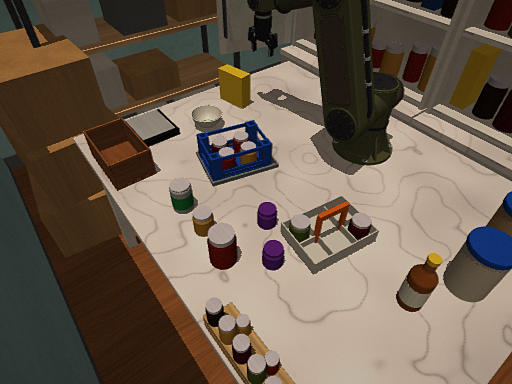

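View pics/side.png

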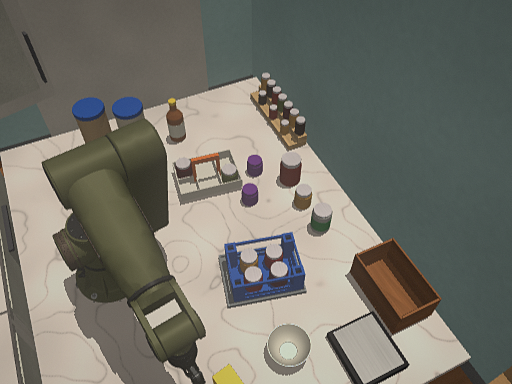

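The scene view shows the tray with its orange handle near (333,213) and the blue rack near (235,150). In the side view the handle is near (206,157) and the rack near (264,268).

Run:
```python
from h import *
A={}
for n,ro,rb in(("scene",(300,190,365,250),(185,110,285,190)),("side",(180,140,235,185),(212,225,312,310))):
    im=cv2.imread(f"pics/{n}.png");h=cv2.cvtColor(im,cv2.COLOR_BGR2HSV);c=cam(n)
    m=cv2.inRange(h,(3,150,90),(16,255,255));x0,y0,x1,y1=ro;k=np.zeros_like(m);k[y0:y1,x0:x1]=m[y0:y1,x0:x1]
    p=cv2.findNonZero(k);print(n,len(p),cv2.minAreaRect(p),cv2.boundingRect(p))
    x0,y0,x1,y1=rb
    g=cv2.resize(im[y0:y1,x0:x1],None,fx=4,fy=4,interpolation=cv2.INTER_CUBIC)
    x0,y0,x1,y1=ro
    A[n]=cv2.resize(g,(400,300)),cv2.resize(im[y0-10:y1+10,x0-10:x1+10],(400,300),interpolation=cv2.INTER_CUBIC)
    print(c[0]["cx"],ray(c,(ro[0]/2+ro[2]/2,ro[1]/2+ro[3]/2),.13),ray(c,(rb[0]/2+rb[2]/2,rb[1]/2+rb[3]/2),.08))
cv2.imwrite("pics/c.png",np.vstack([np.hstack(A["scene"]),np.hstack(A["side"])]))
```

```text
scene 251 ((331.077880859375, 220.37452697753906), (23.6676082611084, 47.115394592285156), 61.55707550048828) (314, 201, 36, 42)
256.29392020555287 [0.49490163 0.27698453 0.13      ] [ 0.49825665 -0.2187633   0.08      ]
side 85 ((206.06736755371094, 166.29214477539062), (21.736421585083008, 28.782018661499023), 77.00537872314453) (191, 153, 30, 28)
257.4808605038687 [0.47324528 0.22677767 0.13      ] [ 0.47358914 -0.26312788  0.08      ]
```

View pics/c.png

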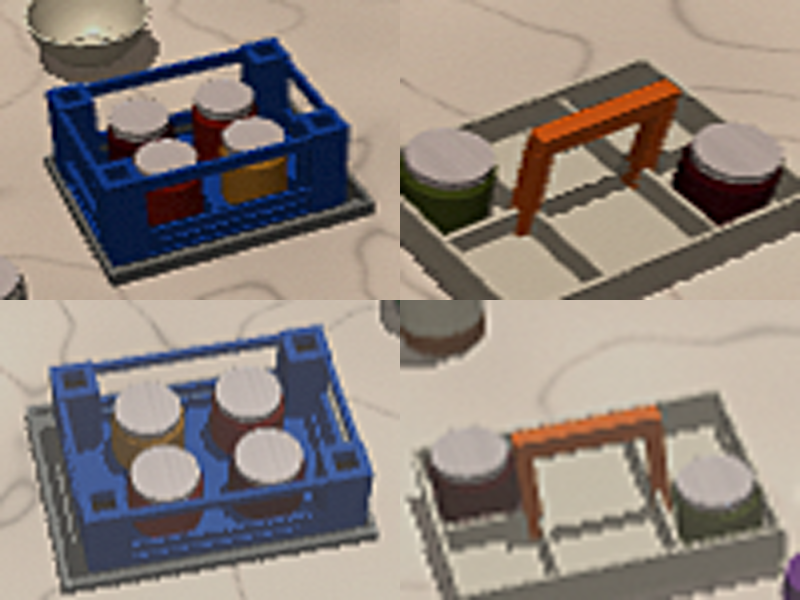

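Crops: the rack's four sockets are visible in both views, and the handle bar's ends are clear.

Run:
```python
from h import *
sc,sd=cam("scene"),cam("side")
f=lambda o,k,P:[(o[0]+x/k[0],o[1]+y/k[1]) for x,y in P]
S=f((185,110),(4,3.75),[(70,95),(263,50),(320,122),(118,175)])
D=f((212,225),(4,3.53),[(345,158),(103,200),(75,80),(303,46)])
for n,c,P in(("sc",sc,S),("sd",sd,D)):
    q=np.array([ray(c,p,.11) for p in P]);print(n,q.round(3).tolist(),q.mean(0).round(3))
    for i in range(4):
        d=q[(i+1)%4]-q[i];print(np.hypot(*d[:2]).round(3),np.degrees(np.arctan2(d[1],d[0])).round(1))
for c,o,k,P in((sc,(290,180),(4.706,3.75),[(140,135),(272,88)]),(sd,(170,130),(5.333,4.615),[(115,135),(260,110)])):
    q=np.array([ray(c,p,.142) for p in f(o,k,P)]);d=q[1]-q[0];print(q.round(3).tolist(),q.mean(0).round(3),np.hypot(*d[:2]),np.degrees(np.arctan2(d[1],d[0])))
```

```text
sc [[0.567, -0.337, 0.11], [0.369, -0.289, 0.11], [0.402, -0.156, 0.11], [0.601, -0.201, 0.11]] [ 0.485 -0.246  0.11 ]
0.204 166.5
0.138 75.9
0.203 -12.8
0.141 -103.8
sd [[0.571, -0.339, 0.11], [0.371, -0.292, 0.11], [0.403, -0.162, 0.11], [0.599, -0.211, 0.11]] [ 0.486 -0.251  0.11 ]
0.205 166.9
0.134 76.3
0.202 -14.2
0.13 -102.3
[[0.523, 0.249, 0.142], [0.418, 0.265, 0.142]] [0.47  0.257 0.142] 0.10537348647146087 171.25160626314133
[[0.42, 0.259, 0.142], [0.527, 0.24, 0.142]] [0.474 0.25  0.142] 0.10895324442498912 -9.890522322330527
```

>>> apply_moves(motion=[{"travel": [0, 0, -0.1], "turn": 0.19, "gripper": 1}, {"travel": [0, 0, -0.1], "turn": 0.19, "gripper": 1}, {"travel": [0, 0, -0.1], "turn": 0.19, "gripper": 1}, {"travel": [0.13, -0.146, 0], "turn": 0, "gripper": 1}, {"travel": [0.13, -0.146, 0], "turn": 0, "gripper": 1}, {"travel": [0.13, -0.146, 0], "turn": 0, "gripper": 1}, {"travel": [0.13, -0.146, 0], "turn": 0, "gripper": 1}, {"travel": [0.13, -0.146, 0], "turn": 0, "gripper": 1}])

```text
clock: 0.95
tool_pos: [0.3215, -0.3936, 0.3063]
tool_rot: [-3.121, 0.354, 0.0]
wrist_force: [0.7, -1.3, -0.6]
finger_gap: 0.0851
grip_force: 0.0
```

>>> apply_moves(motion=[{"travel": [0.13, -0.146, 0], "turn": 0, "gripper": 1}, {"travel": [0.13, -0.146, 0], "turn": 0, "gripper": 1}, {"travel": [0.13, -0.146, 0], "turn": 0, "gripper": 1}, {"travel": [0.13, -0.146, 0], "turn": 0, "gripper": 1}, {"travel": [0.13, -0.146, 0], "turn": 0, "gripper": 1}, {"travel": [0, 0, 0], "turn": 0, "gripper": 1}, {"travel": [0, 0, 0], "turn": 0, "gripper": 1}])

```text
clock: 1.65
tool_pos: [0.5199, -0.2529, 0.3056]
tool_rot: [-3.122, 0.351, 0.002]
wrist_force: [0.5, -0.8, 0.2]
finger_gap: 0.0855
grip_force: 0.0
```

Run:
```python
from h import *
s=status.observe();w=viewer.capture("wrist");cv2.imwrite("pics/w1.png",w);np.save("w1.npy",[s["tool_pos"],s["tool_rot"]]);print(s["tool_pos"],s["tool_rot"],s["joint_velocities"].max())
c=cam("wrist",s)
h=cv2.cvtColor(w,cv2.COLOR_BGR2HSV)
for dx in(-1,1):
  for dy in(-1,1):
    a=np.radians(-13.5);v=R.from_euler("z",-13.5,degrees=True).apply([dx*.103,dy*.068,0])
    print(dx,dy,proj(c,np.array([.486,-.248,.11])+v).round(1))
cv2.imwrite("pics/w1b.png",cv2.resize(w,(800,600),interpolation=cv2.INTER_CUBIC))
```

```text
[ 0.51986175 -0.25290612  0.30561665] [-3.12155244e+00  3.51164079e-01  1.79098477e-03] 0.017504360693004255
-1 -1 [306.9 269.9]
-1 1 [203.8 268.9]
1 -1 [318.4 107.7]
1 1 [196.8 106.3]
```

View pics/w1b.png

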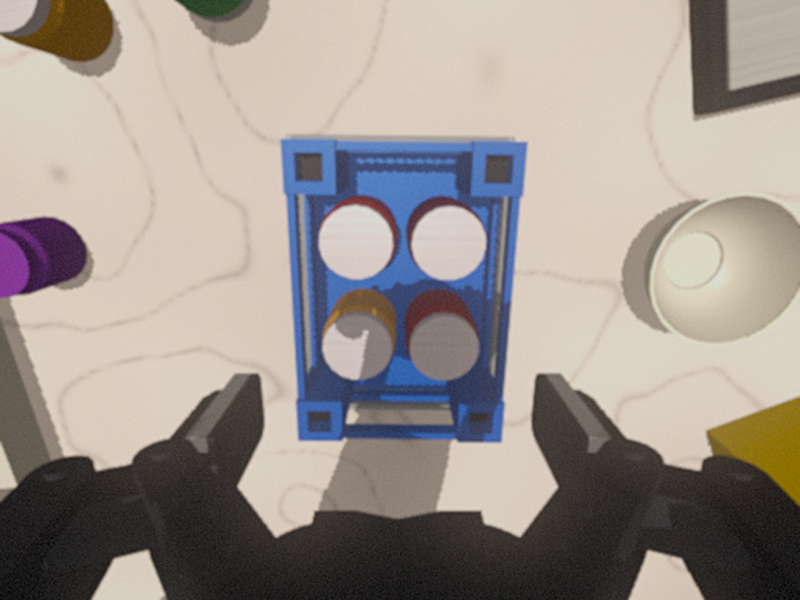

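The wrist view shows the four sockets as dark squares inside the blue post tops. In the 800x600 picture they're at about (309,166), (498,168), (319,420) and (479,420).

```bash
cat >> h.py <<'E'
def sockets(w,c,ctr,yaw,z=.11,r=12):
    g=cv2.resize(w,None,fx=4,fy=4,interpolation=cv2.INTER_CUBIC);out=[]
    for d in((-1,-1),(-1,1),(1,1),(1,-1)):
        v=R.from_euler("z",yaw,degrees=True).apply([d[0]*.103,d[1]*.068,0])
        u=proj(c,np.array([ctr[0],ctr[1],z])+v)
        x0,y0=(np.round((u-r)*4)).astype(int);k=g[y0:y0+8*r,x0:x0+8*r,0]
        k=cv2.GaussianBlur(k,(0,0),2);t,m=cv2.threshold(k,0,255,cv2.THRESH_BINARY_INV|cv2.THRESH_OTSU)
        n,l,st,ce=cv2.connectedComponentsWithStats(m)
        j=min([q for q in range(1,n) if st[q,4]>300],key=lambda q:np.hypot(*(ce[q]-4*r)))
        b=st[j];px=((b[0]+b[2]/2+x0-.5)/4-.375,(b[1]+b[3]/2+y0-.5)/4-.375)
        out.append(ray(c,px,z)[:2]);print(d,np.round(px,1),b/4,out[-1].round(4),t)
    q=np.array(out);m=q.mean(0)
    L=np.array([[-.103,-.068],[-.103,.068],[.103,.068],[.103,-.068]]);qq=q-m
    yaw=np.degrees(np.arctan2((L[:,0]*qq[:,1]-L[:,1]*qq[:,0]).sum(),(L*qq).sum()))
    sc=np.linalg.norm(qq)/np.linalg.norm(L);print("centre",m.round(4),"yaw",yaw.round(2),"scale",sc.round(3));return m,yaw
E
python3 - <<'E'
from h import *
p,r=np.load("w1.npy");c=cam("wrist",{"tool_pos":p,"tool_rot":r});w=cv2.imread("pics/w1.png")
m,y=sockets(w,c,(.486,-.248),-13.5);sockets(w,c,m,y,r=9)
E
```

```text
(-1, -1) [306.5 269.2] [   0.      0.     24.     24.   1752.25] [ 0.371  -0.2897] 131.0
(-1, 1) [203.8 269.2] [  5.     6.25  15.    13.   743.5 ] [ 0.4012 -0.1576] 131.0
(1, 1) [196.9 106.4] [   3.75    3.75   17.75   17.75 1201.75] [ 0.6019 -0.206 ] 134.0
(1, -1) [318.8 107.8] [   3.75    3.5    18.     18.   1206.25] [ 0.5701 -0.3386] 132.0
centre [ 0.4861 -0.2479] yaw -13.53 scale 0.999
(-1, -1) [306.4 267. ] [  2.5    3.25  13.25   7.   325.5 ] [ 0.3743 -0.2901] 85.0
(-1, 1) [203.9 269.1] [  2.25   3.5   14.75  12.75 715.5 ] [ 0.4014 -0.1578] 126.0
(1, 1) [196.9 106.2] [1.25000e+00 1.00000e+00 1.67500e+01 1.70000e+01 1.09975e+03] [ 0.6021 -0.206 ] 113.0
(1, -1) [318.5 107.6] [1.5000e+00 7.5000e-01 1.6500e+01 1.7250e+01 1.1045e+03] [ 0.5703 -0.3383] 115.0
centre [ 0.487 -0.248] yaw -13.32 scale 0.993
```

>>> apply_moves(motion=[{"travel": [-0.044, -0.1765, 0], "turn": 0, "gripper": 1}, {"travel": [-0.044, -0.1765, 0], "turn": 0, "gripper": 1}, {"travel": [-0.044, -0.1765, 0], "turn": 0, "gripper": 1}, {"travel": [-0.044, -0.1765, 0], "turn": 0, "gripper": 1}, {"travel": [-0.044, -0.1765, 0], "turn": 0, "gripper": 1}, {"travel": [-0.044, -0.1765, 0], "turn": 0, "gripper": 1}, {"travel": [-0.044, -0.1765, 0], "turn": 0, "gripper": 1}, {"travel": [-0.044, -0.1765, 0], "turn": 0, "gripper": 1}])

```text
clock: 2.5
tool_pos: [0.5122, 0.1106, 0.3067]
tool_rot: [-3.121, 0.357, -0.001]
wrist_force: [0.6, -0.8, -1.3]
finger_gap: 0.0856
grip_force: 0.0
```

>>> apply_moves(motion=[{"travel": [-0.044, -0.1765, 0], "turn": 0, "gripper": 1}, {"travel": [-0.044, -0.1765, 0], "turn": 0, "gripper": 1}, {"travel": [-0.044, -0.1765, 0], "turn": 0, "gripper": 1}, {"travel": [0, 0, 0], "turn": 0, "gripper": 1}, {"travel": [0, 0, 0], "turn": 0, "gripper": 1}])

```text
clock: 3.0
tool_pos: [0.5103, 0.2459, 0.3062]
tool_rot: [3.121, -0.354, -0.0]
wrist_force: [-0.2, -0.9, 0.9]
finger_gap: 0.0856
grip_force: 0.0
```

Run:
```python
from h import *
s=status.observe();w=viewer.capture("wrist");cv2.imwrite("pics/w2.png",w);np.save("w2.npy",[s["tool_pos"],s["tool_rot"]]);print(s["tool_pos"],s["tool_rot"])
c=cam("wrist",s);h=cv2.cvtColor(w,cv2.COLOR_BGR2HSV)
m=cv2.inRange(h,(3,150,90),(16,255,255));n,l,st,ce=cv2.connectedComponentsWithStats(m)
for j in range(1,n):
  if st[j,4]>60:
    p=cv2.findNonZero((l==j).astype(np.uint8));r=cv2.minAreaRect(p);print(st[j],r);b=cv2.boxPoints(r);print([ray(c,q,.142).round(4).tolist() for q in b])
cv2.imwrite("pics/w2b.png",cv2.resize(w,(800,600),interpolation=cv2.INTER_CUBIC))
```

```text
[0.51027535 0.24593188 0.30617765] [ 3.12122697e+00 -3.53978493e-01 -1.95299170e-04]
[ 245  152   21  101 1240] ((254.3257598876953, 202.1918487548828), (100.75559997558594, 14.09230899810791), 84.95755004882812)
[[0.5352, 0.2524, 0.142], [0.5332, 0.2376, 0.142], [0.4156, 0.2537, 0.142], [0.4177, 0.2701, 0.142]]
[   0  247   54   52 1957] ((26.5, 272.5), (51.0, 53.0), 90.0)
[[0.4914, 0.5545, 0.142], [0.4775, 0.4943, 0.142], [0.4127, 0.5232, 0.142], [0.4274, 0.5868, 0.142]]
```

View pics/w2b.png

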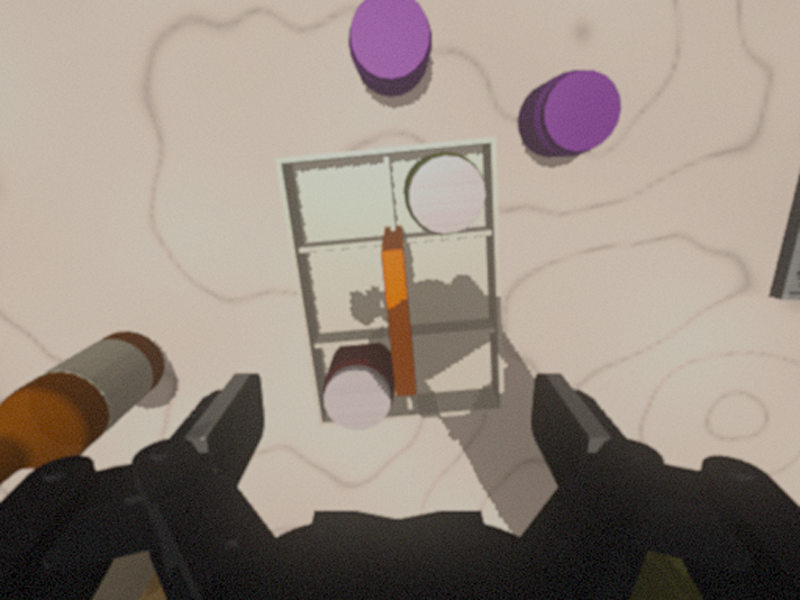

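The handle's top is at (384–414, 247–395) in the 800x600 wrist view. The jam jar is near (358,395) and the pickle jar near (447,193). The end face at row 227–245 is not part of the top.

Run:
```python
from h import *
p,r=np.load("w2.npy");c=cam("wrist",{"tool_pos":p,"tool_rot":r})
q=[ray(c,np.array(u)/1.5625,.06)[:2] for u in((278,160),(496,140),(499,407),(322,421))]
for i in range(4):
    d=q[(i+1)%4]-q[i];print(q[i].round(4),np.hypot(*d).round(3),np.degrees(np.arctan2(d[1],d[0])).round(1))
print("centre",np.mean(q,0))
w=cv2.imread("pics/w2.png");h=cv2.cvtColor(w,cv2.COLOR_BGR2HSV);m=cv2.inRange(h,(3,150,60),(18,255,255))
P=[]
for row in range(165,248,6):
    x=np.where(m[row,235:275])[0]+235;P.append((ray(c,((x[0]+x[-1])/2,row),.142)[:2]))
P=np.array(P);k=np.polyfit(P[:,0],P[:,1],1);print("yaw",np.degrees(np.arctan(k[0])),"y at .472",np.polyval(k,.472),P[0],P[-1])
```

```text
[0.6046 0.3242] 0.178 -98.0
[0.5798 0.1476] 0.243 171.2
[0.3393 0.1848] 0.171 82.1
[0.3629 0.3545] 0.244 -7.2
centre [0.47162756 0.25277698]
yaw -8.027110460467595 y at .472 0.25349852081777613 [0.52029497 0.24701874] [0.42868561 0.26008392]
```

>>> apply_moves(motion=[{"travel": [0, 0, 0], "turn": -0.108, "gripper": 1}, {"travel": [-0.156, -0.008, 0], "turn": 0, "gripper": 1}, {"travel": [0, 0, 0.16], "turn": 0, "gripper": 0.5}, {"travel": [0, 0, 0.16], "turn": 0, "gripper": 0.5}, {"travel": [0, 0, 0.16], "turn": 0, "gripper": 0.5}, {"travel": [0, 0, 0.16], "turn": 0, "gripper": 0.5}, {"travel": [0, 0, 0.14], "turn": 0, "gripper": 0.5}, {"travel": [0, 0, 0], "turn": 0, "gripper": 0.5}])

```text
clock: 3.85
tool_pos: [0.4705, 0.2514, 0.1077]
tool_rot: [3.13, -0.225, -0.01]
wrist_force: [0.6, -0.1, -0.2]
finger_gap: 0.064
grip_force: 0.0
```

Run:
```python
from h import *
s=status.observe();w=viewer.capture("wrist");print(s["tool_pos"],s["tool_rot"],s["wrist_force"])
cv2.imwrite("pics/w3b.png",w)
```

```text
[0.47048895 0.25143263 0.10770591] [ 3.13002997 -0.22493236 -0.00954763] [ 0.5515174  -0.07517101 -0.24622216]
```

View pics/w3b.png

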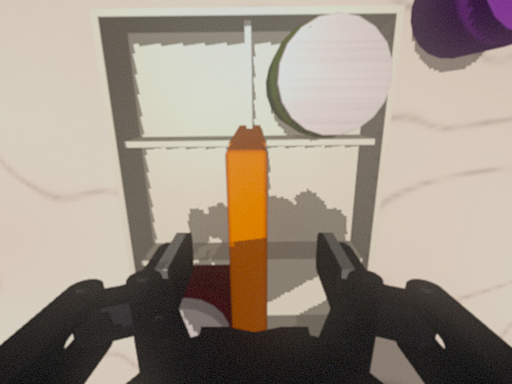

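The fingers straddle the bar, which spans columns 228–268, and the bar is aligned. The fingers' centre is near column 254, so I'll shift 2 mm and close gently.

>>> apply_moves(motion=[{"travel": [0.004, -0.008, -0.012], "turn": 0, "gripper": 0.5}, {"travel": [0, 0, 0], "turn": 0, "gripper": 0.5}, {"travel": [0, 0, 0], "turn": 0, "gripper": -0.2}, {"travel": [0, 0, 0], "turn": 0, "gripper": -0.4}, {"travel": [0, 0, 0], "turn": 0, "gripper": -0.6}, {"travel": [0, 0, 0], "turn": 0, "gripper": -1}, {"travel": [0, 0, 0], "turn": 0, "gripper": -1}, {"travel": [0, 0, 0], "turn": 0, "gripper": -1}], squeeze=60)

```text
clock: 4.7
tool_pos: [0.4731, 0.2557, 0.1143]
tool_rot: [3.133, -0.221, -0.0]
wrist_force: [-1.4, -4.1, 1.8]
finger_gap: 0.015
grip_force: 60.8
```

>>> apply_moves(motion=[{"travel": [0, 0, 0], "turn": 0, "gripper": -1}, {"travel": [0, 0, -0.01], "turn": 0, "gripper": -1}, {"travel": [0, 0, -0.02], "turn": 0, "gripper": -1}, {"travel": [0, 0, -0.04], "turn": 0, "gripper": -1}, {"travel": [0, 0, -0.04], "turn": 0, "gripper": -1}, {"travel": [0, 0, -0.02], "turn": 0, "gripper": -1}, {"travel": [0, 0, 0], "turn": 0, "gripper": -1}, {"travel": [0, 0, 0], "turn": 0, "gripper": -1}], squeeze=80)

```text
clock: 5.5
tool_pos: [0.4731, 0.2558, 0.1467]
tool_rot: [-3.134, 0.221, 0.0]
wrist_force: [0.5, -0.5, -6.5]
finger_gap: 0.0146
grip_force: 78.2
```

Run:
```python
from h import *
s=status.observe();print({k:np.round(s[k],4).tolist() for k in("tool_pos","tool_rot","wrist_force","moment","finger_gap","grip_force")})
w=viewer.capture("wrist");a=viewer.capture("side")[120:220,150:283];cv2.imwrite("pics/w4b.png",np.hstack([w,cv2.resize(a,(288,384))[:, :]]))
```

```text
{'tool_pos': [0.4731, 0.2558, 0.1467], 'tool_rot': [-3.1338, 0.2214, 0.0001], 'wrist_force': [0.4949, -0.5005, -6.5456], 'moment': [-0.0124, -0.0254, -0.0053], 'finger_gap': 0.0146, 'grip_force': 78.1716}
```

View pics/w4b.png

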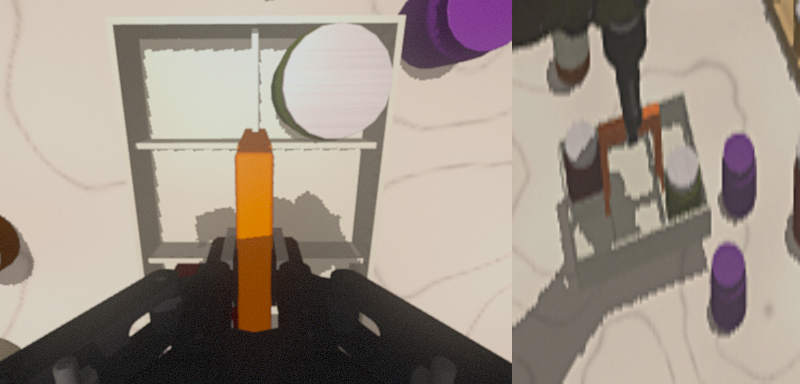

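The tray is lifted level with both jars in it, and the bar sits at columns 236–273. I'll get the grip offset along the bar from its ends and from the far wall.

Run:
```python
from h import *
w=cv2.imread("pics/w4b.png")[:,:512];h=cv2.cvtColor(w,cv2.COLOR_BGR2HSV)
print("top",[(r,h[r,250:259,1].mean().round(),h[r,250:259,2].mean().round()) for r in range(144,158)])
print("bot",[(r,h[r,250:259,1].mean().round(),h[r,250:259,2].mean().round()) for r in range(322,336)])
print("wall",[(r,h[r,200:240,2].mean().round()) for r in range(14,32)],[(r,h[r,200:240,2].mean().round()) for r in range(140,152)])
i=viewer.camera_info("wrist");c=(i,np.array(i["T_tool_cam"]))
z=.1143
for n,px,hh in(("far",(254,152),.142),("near",(254,330.5),.142),("wallout",(254,18),.06),("div",(180,146),.06)):
    print(n,ray(c,px,z-hh).round(4))
for row in(160,200,230,300): 
    x=np.where(cv2.inRange(h,(3,150,60),(18,255,255))[row,225:285])[0]+225;print(row,x[0],x[-1],ray(c,((x[0]+x[-1])/2,row),z-.142).round(4))
```

```text
top [(144, np.float64(147.0), np.float64(142.0)), (145, np.float64(147.0), np.float64(141.0)), (146, np.float64(147.0), np.float64(143.0)), (147, np.float64(146.0), np.float64(143.0)), (148, np.float64(152.0), np.float64(144.0)), (149, np.float64(149.0), np.float64(144.0)), (150, np.float64(151.0), np.float64(145.0)), (151, np.float64(164.0), np.float64(156.0)), (152, np.float64(179.0), np.float64(179.0)), (153, np.float64(195.0), np.float64(200.0)), (154, np.float64(204.0), np.float64(211.0)), (155, np.float64(204.0), np.float64(216.0)), (156, np.float64(206.0), np.float64(218.0)), (157, np.float64(206.0), np.float64(219.0))]
bot [(322, np.float64(252.0), np.float64(138.0)), (323, np.float64(254.0), np.float64(138.0)), (324, np.float64(255.0), np.float64(138.0)), (325, np.float64(255.0), np.float64(137.0)), (326, np.float64(254.0), np.float64(138.0)), (327, np.float64(255.0), np.float64(139.0)), (328, np.float64(255.0), np.float64(137.0)), (329, np.float64(255.0), np.float64(140.0)), (330, np.float64(250.0), np.float64(134.0)), (331, np.float64(225.0), np.float64(109.0)), (332, np.f
[... 506 characters left out ...]
at64(111.0)), (28, np.float64(110.0)), (29, np.float64(112.0)), (30, np.float64(110.0)), (31, np.float64(110.0))] [(140, np.float64(136.0)), (141, np.float64(141.0)), (142, np.float64(166.0)), (143, np.float64(197.0)), (144, np.float64(212.0)), (145, np.float64(213.0)), (146, np.float64(214.0)), (147, np.float64(213.0)), (148, np.float64(195.0)), (149, np.float64(177.0)), (150, np.float64(193.0)), (151, np.float64(208.0))]
far [ 0.0539 -0.     -0.0277]
near [-0.0327 -0.0001 -0.0277]
wallout [0.122  0.     0.0543]
div [ 0.045  -0.0502  0.0543]
160 236 272 [ 0.0506 -0.     -0.0277]
200 236 272 [ 0.0337 -0.0001 -0.0277]
230 236 272 [ 0.02   -0.0001 -0.0277]
300 237 271 [-0.0154 -0.0001 -0.0277]
```

>>> apply_moves(motion=[{"travel": [0, 0, -0.03], "turn": 0, "gripper": -1}, {"travel": [0, 0, -0.06], "turn": 0.02, "gripper": -1}, {"travel": [0, 0, -0.1], "turn": 0.02, "gripper": -1}, {"travel": [0, 0, -0.12], "turn": 0.02, "gripper": -1}, {"travel": [0, 0, -0.11], "turn": 0.02, "gripper": -1}, {"travel": [0, 0, -0.08], "turn": 0.02, "gripper": -1}, {"travel": [0, 0, -0.04], "turn": 0.021, "gripper": -1}, {"travel": [0, 0, 0], "turn": 0, "gripper": -1}])

```text
clock: 6.4
tool_pos: [0.4734, 0.256, 0.2829]
tool_rot: [-3.119, 0.371, -0.003]
wrist_force: [0.4, -0.2, -7.1]
finger_gap: 0.0145
grip_force: 78.5
```

>>> apply_moves(motion=[{"travel": [0.005, 0.02, 0], "turn": 0, "gripper": -1}, {"travel": [0.014, 0.05, 0], "turn": 0, "gripper": -1}, {"travel": [0.022, 0.08, 0], "turn": 0, "gripper": -1}, {"travel": [0.027, 0.1, 0], "turn": 0, "gripper": -1}, {"travel": [0.027, 0.1, 0], "turn": 0, "gripper": -1}, {"travel": [0.027, 0.1, 0], "turn": 0, "gripper": -1}, {"travel": [0.027, 0.1, 0], "turn": 0, "gripper": -1}, {"travel": [0.028, 0.1, 0], "turn": 0, "gripper": -1}])

```text
clock: 7.2
tool_pos: [0.4777, 0.0856, 0.2809]
tool_rot: [3.119, -0.37, -0.002]
wrist_force: [0.4, 0.0, -6.5]
finger_gap: 0.0148
grip_force: 78.5
```

>>> apply_moves(motion=[{"travel": [0.027, 0.1, 0], "turn": 0, "gripper": -1}, {"travel": [0.027, 0.1, 0], "turn": 0, "gripper": -1}, {"travel": [0.027, 0.1, 0], "turn": 0, "gripper": -1}, {"travel": [0.028, 0.1, 0], "turn": 0, "gripper": -1}, {"travel": [0.027, 0.1, 0], "turn": 0, "gripper": -1}, {"travel": [0.027, 0.1, 0], "turn": 0, "gripper": -1}, {"travel": [0.027, 0.1, 0], "turn": 0, "gripper": -1}, {"travel": [0.028, 0.1, 0], "turn": 0, "gripper": -1}])

```text
clock: 8.0
tool_pos: [0.4835, -0.1214, 0.281]
tool_rot: [-3.12, 0.37, 0.002]
wrist_force: [-0.5, 0.2, -6.4]
finger_gap: 0.0149
grip_force: 78.5
```

>>> apply_moves(motion=[{"travel": [0.027, 0.1, 0], "turn": 0, "gripper": -1}, {"travel": [0.027, 0.1, 0], "turn": 0, "gripper": -1}, {"travel": [0.027, 0.1, 0], "turn": 0, "gripper": -1}, {"travel": [0.022, 0.08, 0], "turn": 0, "gripper": -1}, {"travel": [0.016, 0.06, 0], "turn": 0, "gripper": -1}, {"travel": [0.011, 0.04, 0], "turn": 0, "gripper": -1}, {"travel": [0.007, 0.018, 0], "turn": 0, "gripper": -1}, {"travel": [0, 0, 0], "turn": 0, "gripper": -1}])

```text
clock: 8.8
tool_pos: [0.4886, -0.2488, 0.2816]
tool_rot: [-3.119, 0.37, 0.0]
wrist_force: [0.5, 0.6, -5.9]
finger_gap: 0.0146
grip_force: 78.5
```

>>> apply_moves(motion=[{"travel": [0, 0, 0], "turn": 0, "gripper": -1}, {"travel": [0, 0, 0], "turn": 0, "gripper": -1}, {"travel": [0, 0, 0], "turn": 0, "gripper": -1}])

```text
clock: 9.1
tool_pos: [0.4887, -0.2482, 0.2819]
tool_rot: [3.12, -0.369, 0.0]
wrist_force: [-0.2, -0.8, -6.8]
finger_gap: 0.0144
grip_force: 78.5
```

Run:
```python
from h import *
s=status.observe();print({k:np.round(s[k],4).tolist() for k in("tool_pos","tool_rot","wrist_force","moment","finger_gap","grip_force")})
w=viewer.capture("wrist");a=viewer.capture("scene")[90:190,175:308];b=viewer.capture("side")[190:320,190:320]
cv2.imwrite("pics/w5.png",w);cv2.imwrite("pics/v5.png",np.vstack([np.hstack([cv2.resize(a,(400,300),interpolation=2),cv2.resize(b,(400,300),interpolation=2)]),np.hstack([cv2.resize(w,(400,300)),np.zeros((300,400,3),np.uint8)])]))
```

```text
{'tool_pos': [0.4887, -0.2482, 0.2819], 'tool_rot': [3.1198, -0.3689, 0.0002], 'wrist_force': [-0.2282, -0.8141, -6.797], 'moment': [0.0124, 0.0456, -0.0643], 'finger_gap': 0.0144, 'grip_force': 78.4658}
```

View pics/v5.png

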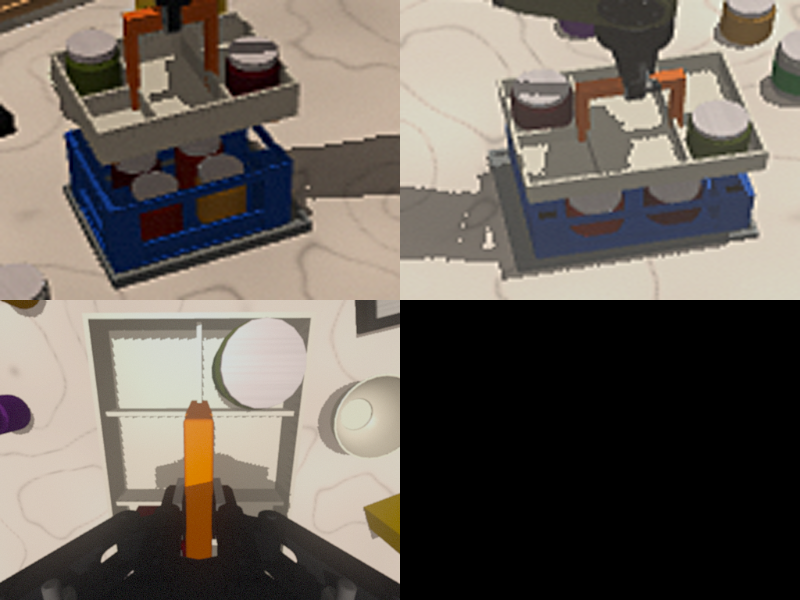

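The tray hangs level over the rack in all views, with both jars in place. I'll descend to just above the posts, then go down in small steps and watch the force.

>>> apply_moves(motion=[{"travel": [0, 0, 0.03], "turn": 0, "gripper": -1}, {"travel": [0, 0, 0.05], "turn": 0, "gripper": -1}, {"travel": [0, 0, 0.05], "turn": 0, "gripper": -1}, {"travel": [0, 0, 0.04], "turn": 0, "gripper": -1}, {"travel": [0, 0, 0.02], "turn": 0, "gripper": -1}, {"travel": [0, 0, 0.008], "turn": 0, "gripper": -1}, {"travel": [0, 0, 0], "turn": 0, "gripper": -1}, {"travel": [0, 0, 0], "turn": 0, "gripper": -1}])

```text
clock: 10.05
tool_pos: [0.4888, -0.2488, 0.2327]
tool_rot: [3.119, -0.37, 0.001]
wrist_force: [-0.5, 0.1, -6.4]
finger_gap: 0.0144
grip_force: 78.5
```

>>> apply_moves(motion=[{"travel": [0, 0, 0.004], "turn": 0, "gripper": -1}, {"travel": [0, 0, 0.004], "turn": 0, "gripper": -1}, {"travel": [0, 0, 0.004], "turn": 0, "gripper": -1}, {"travel": [0, 0, 0.004], "turn": 0, "gripper": -1}, {"travel": [0, 0, 0], "turn": 0, "gripper": -1}])

```text
clock: 10.55
tool_pos: [0.4885, -0.2487, 0.2281]
tool_rot: [-3.12, 0.37, 0.0]
wrist_force: [-0.6, 0.1, -6.1]
finger_gap: 0.0148
grip_force: 78.5
```

>>> apply_moves(motion=[{"travel": [0, 0, 0.004], "turn": 0, "gripper": -1}, {"travel": [0, 0, 0.004], "turn": 0, "gripper": -1}, {"travel": [0, 0, 0.004], "turn": 0, "gripper": -1}, {"travel": [0, 0, 0.004], "turn": 0, "gripper": -1}, {"travel": [0, 0, 0], "turn": 0, "gripper": -1}])

```text
clock: 11.05
tool_pos: [0.4886, -0.2487, 0.2241]
tool_rot: [-3.12, 0.37, 0.0]
wrist_force: [-0.2, 0.3, -6.0]
finger_gap: 0.0146
grip_force: 78.5
```

>>> apply_moves(motion=[{"travel": [0, 0, 0.003], "turn": 0, "gripper": -1}, {"travel": [0, 0, 0.003], "turn": 0, "gripper": -1}, {"travel": [0, 0, 0], "turn": 0, "gripper": -1}])

```text
clock: 11.35
tool_pos: [0.4886, -0.2487, 0.2226]
tool_rot: [-3.12, 0.37, 0.0]
wrist_force: [-0.5, 0.5, -6.8]
finger_gap: 0.0148
grip_force: 78.5
```

```bash
python3 -c "
from h import *
s=status.observe();print(s['wrist_force'],s['moment'],s['tool_pos'])"
```

```text
[-0.52093509  0.46753918 -6.80787693] [ 0.01084352 -0.07967039 -0.00632572] [ 0.48855844 -0.24869869  0.22263828]
```

No contact yet. The lug ends should be at about post-top level or just inside, so I'll keep going in 1 mm steps.

>>> apply_moves(motion=[{"travel": [0, 0, 0.004], "turn": 0, "gripper": -1}, {"travel": [0, 0, 0.004], "turn": 0, "gripper": -1}, {"travel": [0, 0, 0], "turn": 0, "gripper": -1}])

```text
clock: 11.65
tool_pos: [0.4885, -0.2487, 0.2206]
tool_rot: [-3.12, 0.37, 0.0]
wrist_force: [0.5, 0.6, -6.3]
finger_gap: 0.0146
grip_force: 78.5
```

>>> apply_moves(motion=[{"travel": [0, 0, 0.004], "turn": 0, "gripper": -1}, {"travel": [0, 0, 0.004], "turn": 0, "gripper": -1}, {"travel": [0, 0, 0.004], "turn": 0, "gripper": -1}, {"travel": [0, 0, 0], "turn": 0, "gripper": -1}])

```text
clock: 12.05
tool_pos: [0.4885, -0.2487, 0.2176]
tool_rot: [-3.12, 0.37, 0.0]
wrist_force: [-0.4, -0.2, -6.3]
finger_gap: 0.015
grip_force: 78.5
```

>>> apply_moves(motion=[{"travel": [0, 0, 0.004], "turn": 0, "gripper": -1}, {"travel": [0, 0, 0.004], "turn": 0, "gripper": -1}, {"travel": [0, 0, 0.004], "turn": 0, "gripper": -1}, {"travel": [0, 0, 0], "turn": 0, "gripper": -1}])

```text
clock: 12.45
tool_pos: [0.4885, -0.2487, 0.2146]
tool_rot: [-3.12, 0.37, 0.0]
wrist_force: [0.8, -0.1, -6.8]
finger_gap: 0.015
grip_force: 78.5
```

The lugs are about 10 mm in with no side force. Next are half-millimetre steps to home, around z = 0.210.

>>> apply_moves(motion=[{"travel": [0, 0, 0.004], "turn": 0, "gripper": -1}, {"travel": [0, 0, 0.004], "turn": 0, "gripper": -1}, {"travel": [0, 0, 0.002], "turn": 0, "gripper": -1}, {"travel": [0, 0, 0], "turn": 0, "gripper": -1}])

```text
clock: 12.85
tool_pos: [0.4886, -0.2487, 0.2122]
tool_rot: [-3.12, 0.37, 0.0]
wrist_force: [-0.1, 0.2, -5.7]
finger_gap: 0.0148
grip_force: 78.5
```

>>> apply_moves(motion=[{"travel": [0, 0, 0.002], "turn": 0, "gripper": -1}, {"travel": [0, 0, 0.002], "turn": 0, "gripper": -1}, {"travel": [0, 0, 0.001], "turn": 0, "gripper": -1}, {"travel": [0, 0, 0], "turn": 0, "gripper": -1}])

```text
clock: 13.25
tool_pos: [0.4886, -0.2487, 0.211]
tool_rot: [-3.12, 0.37, 0.0]
wrist_force: [-0.3, -0.5, -6.9]
finger_gap: 0.0151
grip_force: 78.5
```

>>> apply_moves(motion=[{"travel": [0, 0, 0.001], "turn": 0, "gripper": -1}, {"travel": [0, 0, 0.001], "turn": 0, "gripper": -1}, {"travel": [0, 0, 0], "turn": 0, "gripper": -1}])

```text
clock: 13.55
tool_pos: [0.4886, -0.2487, 0.2105]
tool_rot: [3.12, -0.37, 0.0]
wrist_force: [0.2, 0.3, -6.2]
finger_gap: 0.0151
grip_force: 78.5
```

>>> apply_moves(motion=[{"travel": [0, 0, 0.001], "turn": 0, "gripper": -1}, {"travel": [0, 0, 0.001], "turn": 0, "gripper": -1}, {"travel": [0, 0, 0], "turn": 0, "gripper": -1}])

```text
clock: 13.85
tool_pos: [0.4886, -0.2488, 0.2102]
tool_rot: [3.119, -0.37, 0.0]
wrist_force: [-1.7, -1.3, -4.5]
finger_gap: 0.0145
grip_force: 79.0
```

Light contact begins at z = 0.2102, which is the expected home height.

>>> apply_moves(motion=[{"travel": [0, 0, 0.001], "turn": 0, "gripper": -1}, {"travel": [0, 0, 0.001], "turn": 0, "gripper": -1}, {"travel": [0, 0, 0], "turn": 0, "gripper": -1}])

```text
clock: 14.15
tool_pos: [0.4887, -0.249, 0.21]
tool_rot: [3.119, -0.37, 0.001]
wrist_force: [-4.1, -2.2, 3.3]
finger_gap: 0.0149
grip_force: 79.6
```

The rack now carries the full weight, so I'll ease the grip and open gently.

>>> apply_moves(motion=[{"travel": [0, 0, 0], "turn": 0, "gripper": -1}, {"travel": [0, 0, 0], "turn": 0, "gripper": -1}, {"travel": [0, 0, 0], "turn": 0, "gripper": -0.62}, {"travel": [0, 0, 0], "turn": 0, "gripper": -0.5}, {"travel": [0, 0, 0], "turn": 0, "gripper": -0.3}, {"travel": [0, 0, 0], "turn": 0, "gripper": 0.2}, {"travel": [0, 0, 0], "turn": 0, "gripper": 0.2}, {"travel": [0, 0, 0], "turn": 0, "gripper": 0.2}], squeeze=20)

```text
clock: 14.95
tool_pos: [0.4886, -0.2487, 0.2095]
tool_rot: [-3.12, 0.37, 0.0]
wrist_force: [-0.6, 0.1, -0.5]
finger_gap: 0.0513
grip_force: 0.0
```

>>> apply_moves(motion=[{"travel": [0, 0, -0.02], "turn": 0, "gripper": 0.2}, {"travel": [0, 0, -0.08], "turn": 0, "gripper": 0.2}, {"travel": [0, 0, -0.12], "turn": 0, "gripper": 0.2}, {"travel": [0.0, 0, -0.16], "turn": 0, "gripper": 0.2}, {"travel": [0.07, 0, -0.16], "turn": 0, "gripper": 0.2}, {"travel": [0.07, 0, -0.1], "turn": 0, "gripper": 0.2}, {"travel": [0, 0, 0], "turn": 0, "gripper": 0.2}, {"travel": [0, 0, 0], "turn": 0, "gripper": 0.2}])

```text
clock: 15.75
tool_pos: [0.5226, -0.2569, 0.3692]
tool_rot: [-3.12, 0.37, 0.001]
wrist_force: [0.0, 0.3, -0.9]
finger_gap: 0.051
grip_force: 0.0
```

Run:
```python
from h import *
s=status.observe();print({k:np.round(s[k],4).tolist() for k in("tool_pos","wrist_force","finger_gap")})
w=viewer.capture("wrist");c=cam("wrist",s);a=viewer.capture("scene")[90:190,175:308];b=viewer.capture("side")[190:320,190:320]
h=cv2.cvtColor(w,cv2.COLOR_BGR2HSV);m=cv2.inRange(h,(3,150,60),(18,255,255));n,l,st,ce=cv2.connectedComponentsWithStats(m)
for j in range(1,n):
  if st[j,4]>300:
    r=cv2.minAreaRect(cv2.findNonZero((l==j).astype(np.uint8)));print(r)
    for z in(.238,.242):
      q=np.array([ray(c,p,z)[:2] for p in cv2.boxPoints(r)]);d=np.linalg.norm(np.diff(q,axis=0),axis=1);print(z,d.round(4))
cv2.imwrite("pics/v6.png",np.vstack([np.hstack([cv2.resize(a,(400,300),interpolation=2),cv2.resize(b,(400,300),interpolation=2)]),np.hstack([cv2.resize(w,(400,300)),np.zeros((300,400,3),np.uint8)])]))
```

```text
{'tool_pos': [0.5226, -0.2569, 0.3692], 'wrist_force': [0.0018, 0.292, -0.8716], 'finger_gap': 0.051}
((74.63897705078125, 33.33758544921875), (35.79413604736328, 44.801753997802734), 29.9315128326416)
0.238 [0.038  0.0271 0.0384]
0.242 [0.0374 0.0267 0.0379]
((254.5, 209.5), (111.0, 15.0), 90.0)
0.238 [0.0142 0.1187 0.0159]
0.242 [0.014  0.117  0.0157]
```

View pics/v6.png

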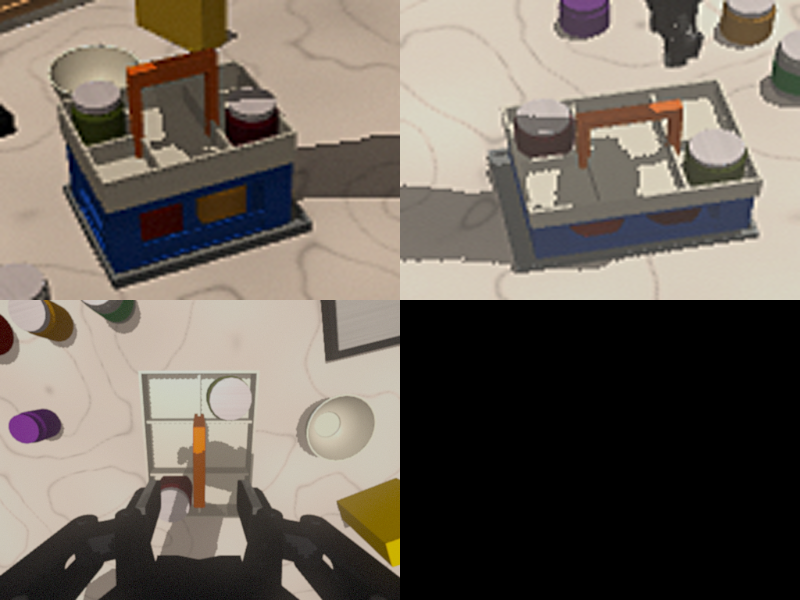

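The tray sits flush on the rack at the measured home height. Both jars are in place and the gripper is clear.

```bash
python3 -c "
from workcell import order
print(order.finish_job())"
```

```text
the job is handed in; nothing more can be done
None
```

The tray is stacked on the blue rack, resting at the expected home height with both jars in place; I let go, moved the gripper clear and handed the job in at about 16 s, though no verdict came back.

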